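# Jack up the end of a disc sander for its shim and hold it there

### The job

The disc sander rocks on the bench, and a ply shim has been laid ready at whichever end of the machine has to be packed. Stand the lever jack flat on the bench with its saddle centred under the lift pad at that end, press the jack's handle right down so that this end of the sander is jacked up clear of the bench for the shim, and finish while still holding the handle down, with the jack alone carrying that end. Do not shove the sander along the bench, and leave the shim, the pencil and the nail jar as they lie.

Things in the scene. Friction and masses are not known exactly. Their poses are not given: they have to be found in the camera images.
- sander: Grey bench disc sander, about 5 kg, loose on four rubber feet. Cast base 170 mm (x) by 200 mm (y), top 60 mm up; table, disc and motor above it reach 210 mm up, within 90 mm of the middle in y. Origin on the bench under the base's middle; x points from the work table to the motor at the back, y to its left end. A lift lug stands out at the middle of each end. Lifted at one end, it rocks on the far end's feet.
- lift_pad_left (a point): Middle of the underside of the round steel lift pad, 22 mm across, under the lug at the sander's left (+y) end: 130 mm from its origin, 47 mm above the bench, axes as the sander's. The lug is 46 mm wide, ends 23 mm beyond the pad's middle, its top is 61 mm up (cast chevron and steel plug on it); the base's end face is 30 mm inward of the pad's middle.
- lift_pad_right (a point): The same under the lug at the sander's right (-y) end, 130 mm from the sander's origin along its -y.
- foot_left (a point): Bottom of the front foot at the sander's left end (65 mm to the front and 80 mm left of its origin), on the bench at the start. The feet are 28 mm across.
- foot_right (a point): The same for the front foot at the sander's right end.
- jack_grip (a point): Where to grasp the lever jack (loose, dark steel, 0.75 kg): midway between its two upright cheek plates, 35 mm above its underside. Over the cheeks 40 mm in y, 40 mm long in x, top 64 mm up. Axes: x from handle to saddle, z up. The saddle's axis is 60 mm ahead of here. Base plate 56 mm wide, 6 mm thick, from 85 mm ahead of here to 44 mm behind.
- jack_saddle (a point): Middle of the floor of the jack's saddle, a steel dish 42 mm across, 36 mm inside, so that the pad fits with 7 mm to spare all round. Handle up, the floor is 38 mm and the rim 41.5 mm above the jack's underside and so passes under the pad. It rises straight up 59 mm per rad of the handle, 27 mm in all, the first 9 mm before it meets the pad.
- handle_grip (a point): Middle of the top face of the rubber grip (30 mm wide, 17 mm thick, 76 mm long) of the jack's handle, which points away from the saddle; turns with the handle. Its pivot is 60 mm behind the saddle's axis, 48 mm up. Handle up, this point is 105 mm behind the middle of the cheeks and 95 mm above the underside of the jack; fully down, 115 mm behind and 44 mm above.
- jack_handle (a joint): Angle of the jack's handle: 0 up (it rises 20 degrees to its end), 0.46 rad fully down against its stop. A weak spring lifts it (1 to 2 N). With the sander on the saddle it takes some 10 to 18 N down on the grip, and comes back up as soon as it is let go.
- shim_mid (a point): Centre of the ply shim, 35 x 90 x 9 mm, flat on the bench just beyond one end of the sander (which end changes), in line with its front foot, long side about along the sander's y.
- pencil_mid (a point): Centre of a flat carpenter's pencil, 13 x 136 x 7 mm, lying in the same way beyond the other end: a bystander.
- jar_mid (a point): Centre of a nail jar, 63 mm across and 76 mm high, behind the sander: a bystander.

How it is judged:
On the way, in this order (a step that is already met when the one before it is completed fails the run):
1. the jack stands flat on the bench, handle up, its saddle under the lift pad at the shim's end, the sander still down on its feet (((y of shim_mid in the frame of sander above 0 m and horizontal distance between jack_saddle and lift_pad_left below 0.01 m and height (world z) of jack_grip between 0.032 and 0.038 m and angle between jack_grip's own z axis and vertical below 0.05 rad and value of joint jack_handle below 0.1 rad and height (world z) of foot_left below 0.002 m) or (y of shim_mid in the frame of sander below 0 m and horizontal distance between jack_saddle and lift_pad_right below 0.01 m and height (world z) of jack_grip between 0.032 and 0.038 m and angle between jack_grip's own z axis and vertical below 0.05 rad and value of joint jack_handle below 0.1 rad and height (world z) of foot_right below 0.002 m))), for 0.2 s.
2. the handle is pressed and the jack has taken the weight of that end (((y of shim_mid in the frame of sander above 0 m and contact force between jack and sander above 8 N and height (world z) of foot_left above 0.006 m) or (y of shim_mid in the frame of sander below 0 m and contact force between jack and sander above 8 N and height (world z) of foot_right above 0.006 m))), for 0.1 s.
At the end, for the whole second after the job is handed in: Shim's-end front foot over 11 mm up, other end on its feet; lift pad in the saddle dish (within 10 mm), flat jack carrying it with over 8 N; handle past 0.37 of 0.46 rad, robot pressing the jack with over 3 N and not touching the sander; all at rest (((y of shim_mid in the frame of sander above 0 m and height (world z) of foot_left above 0.011 m and height (world z) of foot_right below 0.004 m and horizontal distance between jack_saddle and lift_pad_left below 0.01 m and z of lift_pad_left in the frame of jack_saddle below 0.003 m and contact force between jack and sander above 8 N and height (world z) of jack_grip between 0.032 and 0.038 m and angle between jack_grip's own z axis and vertical below 0.05 rad and value of joint jack_handle above 0.37 rad and contact force between any of the fingers, the arm and jack above 3 N and contact force between each of the arm, the fingers and sander below 0.5 N and linear speed of sander below 0.01 m/s and linear speed of jack below 0.03 m/s) or (y of shim_mid in the frame of sander below 0 m and height (world z) of foot_right above 0.011 m and height (world z) of foot_left below 0.004 m and horizontal distance between jack_saddle and lift_pad_right below 0.01 m and z of lift_pad_right in the frame of jack_saddle below 0.003 m and contact force between jack and sander above 8 N and height (world z) of jack_grip between 0.032 and 0.038 m and angle between jack_grip's own z axis and vertical below 0.05 rad and value of joint jack_handle above 0.37 rad and contact force between any of the fingers, the arm and jack above 3 N and contact force between each of the arm, the fingers and sander below 0.5 N and linear speed of sander below 0.01 m/s and linear speed of jack below 0.03 m/s))); the arm keeps its last pose, push and grip.
It fails at once if the sander is shoved more than 30 mm along the bench or lifted off it (distance of sander from where it was at the start of the episode above 0.03 m).
It fails at once if the wrong end of the sander is raised ((y of shim_mid in the frame of sander above 0 m and height (world z) of foot_right above 0.006 m) or (y of shim_mid in the frame of sander below 0 m and height (world z) of foot_left above 0.006 m)).
It fails at once if the shim is disturbed (distance of shim_mid from where it was at the start of the episode above 0.02 m).
It fails at once if the pencil is disturbed (distance of pencil_mid from where it was at the start of the episode above 0.02 m).
It fails at once if the nail jar is knocked (distance of jar_mid from where it was at the start of the episode above 0.02 m).
It also fails if it takes over 54 s, if anything falls off the work surface, if the arm or the gripper's body presses on something with over 40 N, if the wrist force passes 120 N, or if a joint passes its speed limit or range.

### The arm

A 6-joint arm with a two-finger parallel gripper is mounted at the origin on a cart in front of the work surface, level with it; the furniture and walls round the work are solid. World frame = base frame: x ahead of the robot, y to its left, z up, the work surface at z = 0. Lengths are in m, angles in rad, forces in N, time in s.
With the tool pointing down it reaches from about 0.25 to 0.775 m from the base axis. Payload 4 kg.
Tool frame: the origin (TCP) lies at the centre of the arm's flange, where the gripper is bolted on; the fingertips stand 199 mm ahead of it and the grasp point (between the pads) lies 180 mm ahead of it (robot.tcp_to_tips is the distance from the TCP to the fingertips, in m); z points along the fingers, y is the line along which they close (so a half turn about z gives the same grasp; the last joint's range is limited). The gripper opens to 94 mm and grips with 3 to 60 N. Pads are 16 mm wide; open, the fingers measure 119 mm over their backs; the gripper's body (75 mm by 177 mm) begins 78 mm behind the grasp point.
Start: joints at [-1.219, 0.087, 1.371, -0, 1.684, -0.103], TCP at [0.242, -0.494, 0.405] pointing down, gripper open.
Joint ranges: [-3.1, 3.1], [-0.76, 2.03], [0.27, 2.55], [-1.08, 4.22], [0.17, 2.65], [-2.57, 2.57]. Speed limits (rad/s): [2.79, 2.79, 3.14, 3.14, 3.14, 3.14].

### API

Orientations are given as [roll, pitch, yaw] about the fixed x, y, z axes, in that order (R = Rz(yaw) Ry(pitch) Rx(roll)).
In Python, from bench import telemetry, snapshot, ticket, robot gives the robot as it stands.
- The arm moves only by the tool apply_moves, never from a script. Its argument "moves" is a list that holds one entry, the list of rows, each a list of 5 numbers: the shift along the tool's x, y, z in units of 50 mm (1.0 is 50 mm), then the turn about the tool's z in units of 10 degrees (1.0 is 10 degrees), then the closure, from 0 (fully open) to 1 (shut). A call has 1 to 10 rows; each row is the pose to reach, as a shift and turn from the pose commanded when the call began, along the tool's axes at that moment; what a row does not reach only later rows make up. A row lasts 1/8 s, in which the tool goes at most 62.5 mm and 10.7 degrees, less where a joint would pass 70% of its speed; a pose out of reach is approached as far as the arm can. A call with a gripper value outside its range is refused whole. The fingers move at their own pace and stop on an object; the grip force is fixed at half the most. Time passes only in rows, so rows that repeat a pose let the fingers close. It gives the time, the measured TCP pose, the force, the opening and the grip force at its end, in the units of the state.
- telemetry.get_obs(): the state, without advancing time (a new reading comes with each control period).
- snapshot(name): name is "side" or "top" or "wrist"; returns a dict with "image" (480x640x3 uint8, red, green, blue), "fovy" (degrees; the focal length in pixels is half the picture's height over the tangent of half this angle, whatever the lens; pixels are square), "cx", "cy" (the principal point, pixels), "R" (3x3) and "t" (3): a world point X has camera coordinates R X + t. Camera axes: x right, y down, z forward; pixel columns grow to the right and rows downward; lengths in m; the calibration is good to about 2 mm. A picture is of the moment at which its call begins. There is no depth.
- ticket.close_job(): hands the job in; it is judged then, once.
The state is a dict: "time": time; "joint_positions": joint angles; "qvel": joint speeds; "joint_torque": joint torques, N m; "tool_pos": TCP position; "ee_rot": TCP orientation; "wrist_force": force on the tool from outside, world axes, zero at the start; "wrist_torque": the same for the moment, N m; "width": finger opening in m; "finger_force": force on a finger pad.
Only numpy, scipy, OpenCV 4.12 (cv2) and the standard library are available. Lean on these libraries where they do the work, as an engineer would, in place of code of your own. Each camera call takes 0.05 s, during which the arm holds its last target. There are 200 camera calls.

## Working session

There is one attempt and no reset: what is moved stays moved. The work goes in short steps, Python scripts to look and compute and a tool call to move; the robot and the scene stay as the last step left them, time stands still between calls to the robot, and variables do not carry over. Pictures are saved under pics/ and viewed, at most 12 in all, crops included, and the job is handed in when it is done.

Besides the shell and the picture viewer there is one more tool, called after "Request:" as a command line: name --argument value ..., lists and objects as JSON in quotes. apply_moves: Moves the arm, as the interface text tells. Its arguments: {"type":"object","properties":{"moves":{"type":"array","items":{"type":"array","items":{"type":"array","items":{"type":"number"}}}}},"required":["moves"]}

```bash
mkdir -p pics; cat > h.py <<'E'
import numpy as np,cv2,pickle
from bench import telemetry,snapshot,ticket,robot
def snap(n,f):
    s=snapshot(n); cv2.imwrite(f'pics/{f}.png',cv2.cvtColor(s['image'],cv2.COLOR_RGB2BGR)); pickle.dump(s,open(f'pics/{f}.pkl','wb')); return s
def load(f): return pickle.load(open(f'pics/{f}.pkl','rb'))
def foc(s): return 240/np.tan(np.radians(s['fovy'])/2)
def ray(s,u,v,z):
    f=foc(s);R=np.array(s['R']);t=np.array(s['t'])
    d=R.T@np.array([(u-s['cx'])/f,(v-s['cy'])/f,1]);c=-R.T@t
    return c+d*(z-c[2])/d[2]
def proj(s,X):
    p=np.array(s['R'])@np.array(X)+np.array(s['t']);f=foc(s);return p[:2]/p[2]*f+[s['cx'],s['cy']]
E
python3 - <<'E'
from h import *
print(telemetry.get_obs())
for n in('top','side'):
    s=snap(n,n+'0'); print(n,s['fovy'],-np.array(s['R']).T@s['t'],np.round(s['R'],2).tolist())
E
```

```text
{'time': 0.0, 'joint_positions': array([-1.21910452e+00,  8.79568734e-02,  1.37221460e+00,  2.37770792e-06,
        1.68363995e+00, -1.03079364e-01]), 'qvel': array([ 0.00082128, -0.00220959, -0.00093569, -0.00061968, -0.00053799,
        0.00055278]), 'joint_torque': array([ 2.62908788e-04, -3.40176344e+01, -3.02428079e+01,  7.18722981e-02,
        3.29795096e-02, -1.74282577e-04]), 'tool_pos': array([ 0.24155898, -0.49399055,  0.40352281]), 'ee_rot': array([-3.13938590e+00, -2.30655020e-04,  4.54771181e-01]), 'wrist_force': array([ 0.70804675, -0.01675395, -0.67457911]), 'wrist_torque': array([ 0.00899218, -0.0500594 , -0.07186202]), 'finger_force': 0.0, 'width': 0.09405784242548818}
top 44.0917593730649 [0.3019148  0.18342805 1.2960748 ] [[-0.02, -1.0, -0.01], [-0.98, 0.02, -0.19], [0.19, 0.01, -0.98]]
side 57.75663542945316 [0.87922675 0.61696836 0.80700101] [[-0.79, 0.61, 0.01], [0.48, 0.64, -0.6], [-0.37, -0.47, -0.8]]
```

View pics/top0.png

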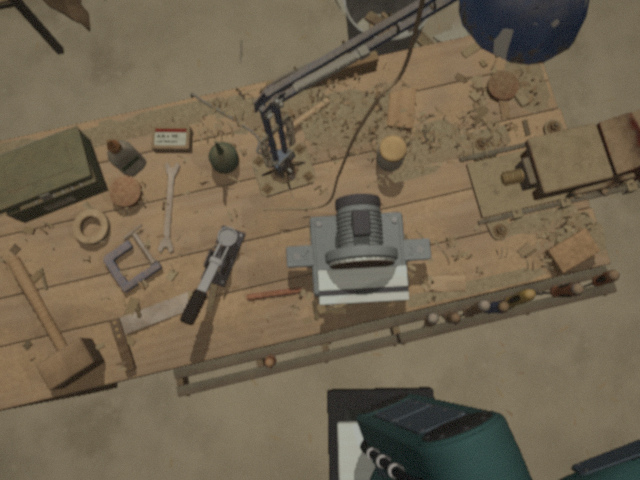

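View pics/side0.png

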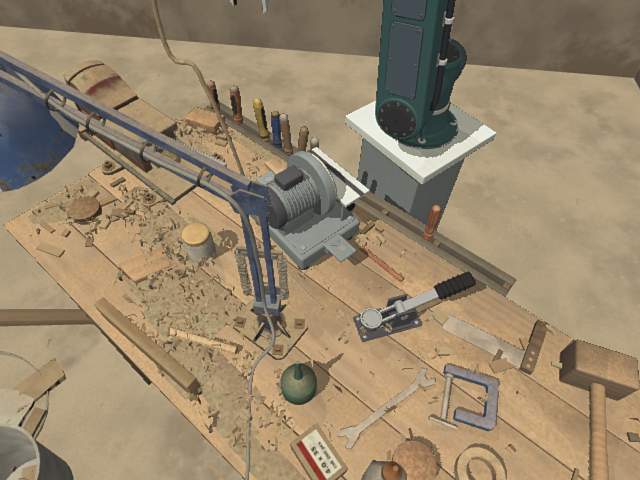

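The shim lies at the right (-y) end, near top pixel (447,283). The pencil is at the left, near (272,295), and the jack is at about (215,270). I'll zoom in on both views.

```bash
python3 - <<'E'
import cv2,numpy as np
t=cv2.imread('pics/top0.png');s=cv2.imread('pics/side0.png')
a=cv2.resize(t[185:335,170:490],None,fx=2.5,fy=2.5,interpolation=3)
b=cv2.resize(s[260:346,340:540],None,fx=2.5,fy=2.5,interpolation=3)
b=cv2.copyMakeBorder(b,0,0,0,800-b.shape[1],0)
cv2.imwrite('pics/c0.png',np.clip(np.vstack([a*1.4,b]),0,255).astype('u1'))
E
```

```text
(no output)
```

View pics/c0.png

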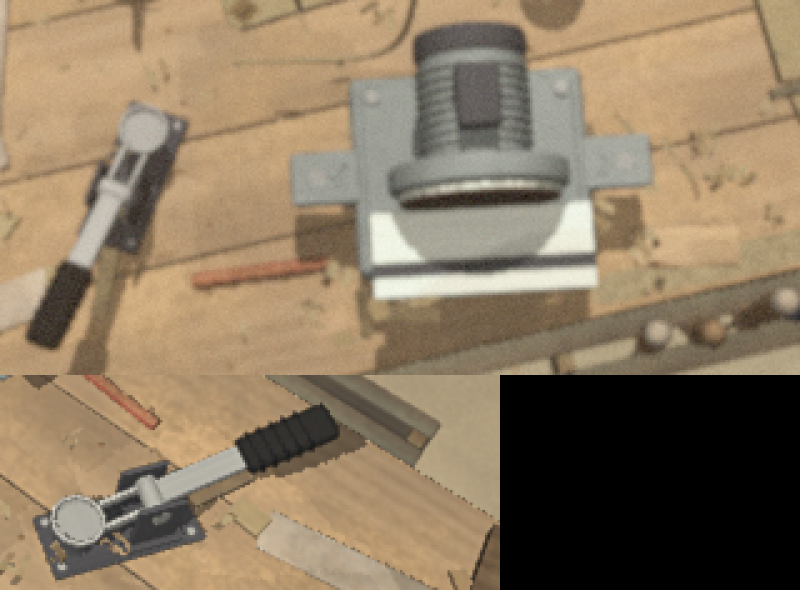

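```bash
python3 - <<'E'
from h import *
t=load('top0');s=load('side0')
L=ray(t,297.6,255.8,.062);R=ray(t,420.4,249,.062);print('plugs',L,R,np.linalg.norm(L-R))
d=(L-R)[:2];print('sander y dir deg',np.degrees(np.arctan2(d[1],d[0])),'origin',(L+R)/2)
print('shim',ray(t,448.8,283,.009),'pencil',ray(t,272,295,.007))
S1=ray(t,227.2,237,.0415);G1=ray(t,194,307,.095)
S2=ray(s,371.2,317.6,.0415);G2=ray(s,454.8,284.8,.095)
for S,G in((S1,G1),(S2,G2)):
  v=(S-G)[:2];print('sad',S,'grip',G,np.linalg.norm(v),np.degrees(np.arctan2(v[1],v[0])))
print('rack',ray(t,440,320,0.05),ray(t,540,295,.05),'vise',ray(t,470,190,0.0),ray(t,515,175,.08),ray(t,530,190,.1))
print('lamp',ray(t,278,165,0),'top',ray(t,265,105,.3),ray(t,440,5,.4))
E
```

```text
plugs [0.49917456 0.23494263 0.062     ] [ 0.50721131 -0.02421467  0.062     ] 0.2592818914826955
sander y dir deg 91.7762364757894 origin [0.50319293 0.10536398 0.062     ]
shim [ 0.43960748 -0.09054425  0.009     ] pencil [0.42307434 0.29437741 0.007     ]
sad [0.54731624 0.38710827 0.0415    ] grip [0.39439321 0.44479332 0.095     ] 0.16344118122624668 -20.667288736389406
sad [0.54792819 0.38926735 0.0415    ] grip [0.39802354 0.45053462 0.095     ] 0.16194160834289684 -22.23023908212088
rack [ 0.35856348 -0.05853489  0.05      ] [ 0.40538948 -0.27060259  0.05      ] vise [ 0.64952812 -0.15384043  0.        ] [ 0.65848475 -0.23072883  0.08      ] [ 0.6194537  -0.25219602  0.1       ]
lamp [0.71985184 0.27874865 0.        ] top [0.73571751 0.27879247 0.3       ] [ 0.86091202 -0.02286979  0.4       ]
```

Request:
apply_moves --moves '[[[0.4, -0.5, -0.8, 0.2, 0], [1.2, -1.4, -1, 0.6, 0], [2.0, -2.3, -1, 1.0, 0], [2.9, -3.3, -1, 1.5, 0], [3.8, -4.3, -1, 1.9, 0], [4.7, -5.3, -1, 2.3, 0], [5.6, -6.3, -1, 2.8, 0], [6.4, -7.2, -1, 3.2, 0], [7.2, -8.1, -1, 3.7, 0], [8, -9, -1, 4.1, 0]]]'

```text
time: 1.35
tool_pos: [0.3998, 0.0762, 0.4544]
ee_rot: [3.141, -0.0, -0.263]
wrist_force: [0.8, 0.1, 0.1]
width: 0.0938
finger_force: 0.0
```

```bash
cat >> h.py <<'E'
def go(x,y,z,yaw=None):
    o=telemetry.get_obs();p=o['tool_pos'];a=o['ee_rot'][2];d=np.array([x,y,z])-p
    print('pos',p.round(4),'yaw',np.degrees(a).round(2),'w',o['width'].round(4),'F',o['wrist_force'].round(1),'ff',o['finger_force'],'t',o['time'],'j',o['joint_positions'].round(2))
    dx=d[0]*np.cos(a)+d[1]*np.sin(a);dy=d[0]*np.sin(a)-d[1]*np.cos(a)
    print('units',np.round(np.array([dx,dy,-d[2]])/.05,2),'turn',None if yaw is None else np.round((np.degrees(a)-yaw)/10,2))
E
python3 -c "
from h import *
go(.492,.411,.40,-15)"
```

```text
Traceback (most recent call last):
  File "h.py", line 15, in go
    print('pos',p.round(4),'yaw',np.degrees(a).round(2),'w',o['width'].round(4),'F',o['wrist_force'].round(1),'ff',o['finger_force'],'t',o['time'],'j',o['joint_positions'].round(2))
                                                            ^^^^^^^^^^^^^^^^
AttributeError: 'float' object has no attribute 'round'
```

Request:
apply_moves --moves '[[[0, -1.0, 0, 0, 0], [0, -2.1, 0, 0, 0], [0, -3.2, 0, 0, 0], [0, -4.3, 0, 0, 0], [0, -5.4, 0, 0, 0], [0, -6.3, 0.4, 0, 0], [0, -6.95, 1, 0, 0], [0, -6.95, 1.2, 0, 0], [0, -6.95, 1.2, 0, 0]]]'

```text
time: 2.48
tool_pos: [0.4895, 0.4093, 0.3933]
ee_rot: [3.139, 0.002, -0.261]
wrist_force: [0.5, 0.5, -0.1]
width: 0.0941
finger_force: 0.0
```

```bash
sed -i "s/o\['width'\].round(4)/round(o['width'],4)/" h.py
python3 -c "
from h import *
go(.492,.411,.215,-15)
s=snap('wrist','w1')
for X in ([.5476,.388,.0415],[.492,.411,.064]): print(proj(s,X))"
```

```text
pos [0.4895 0.4093 0.3933] yaw -14.96 w 0.0941 F [ 0.5  0.5 -0.1] ff 0.0 t 2.475 j [ 0.61  0.29  1.16 -0.    1.7   2.44]
units [ 0.04 -0.05  3.57] turn 0.0
[330.00746565 156.00409278]
[321.57664095 224.37398256]
```

View pics/w1.png

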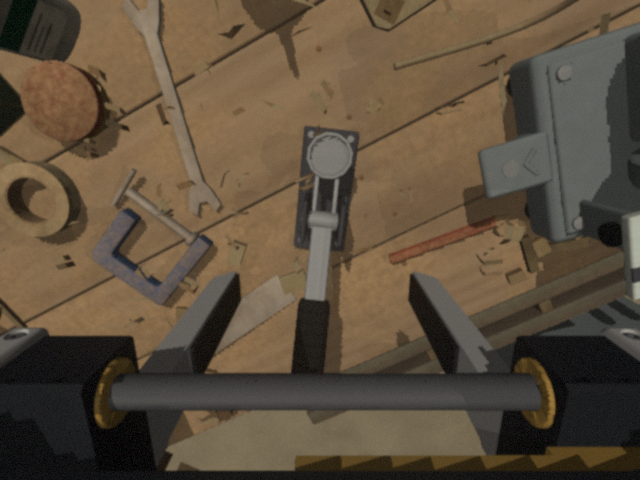

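The wrist view confirms the estimate, with the saddle at (330,155) where I predicted it. I'll descend and grip.

Request:
apply_moves --moves '[[[0.04, -0.05, 0.8, 0.4, 0], [0.04, -0.05, 1.7, 0.4, 0], [0.04, -0.05, 2.6, 0.4, 0], [0.04, -0.05, 3.3, 0.4, 0], [0.04, -0.05, 3.55, 0.4, 0], [0.04, -0.05, 3.55, 0.4, 0.5], [0.04, -0.05, 3.55, 0.4, 1], [0.04, -0.05, 3.55, 0.4, 1], [0.04, -0.05, 3.55, 0.4, 1], [0.04, -0.05, 3.55, 0.4, 1]]]'

```text
time: 3.78
tool_pos: [0.4922, 0.4119, 0.2175]
ee_rot: [-3.141, -0.0, -0.33]
wrist_force: [0.1, -0.8, 0.8]
width: 0.0473
finger_force: 0.0
```

```bash
python3 -c "
from h import *
go(.492,.411,.455,-15)"
```

```text
pos [0.4922 0.4119 0.2175] yaw -18.93 w 0.0473 F [ 0.1 -0.8  0.8] ff 0.0 t 3.775 j [ 0.61  0.39  1.39 -0.    1.37  2.51]
units [ 0.    0.02 -4.75] turn -0.39
```

Now finish closing, then lift.

Request:
apply_moves --moves '[[[0, 0, 0, 0, 1], [0, 0, 0, 0, 1], [0, 0, 0, 0, 1], [0, 0, 0, 0, 1], [0, 0, -0.3, 0, 1], [0, 0, -0.9, 0, 1], [0, 0, -1.7, 0, 1], [0, 0, -2.6, 0, 1], [0, 0, -2.6, 0, 1]]]'

```text
time: 4.9
tool_pos: [0.4928, 0.4126, 0.3518]
ee_rot: [-3.133, -0.006, -0.33]
wrist_force: [-0.1, 0.6, -6.7]
width: 0.04
finger_force: 29.6
```

```bash
python3 -c "
from h import *
go(.492,.411,.475,-15)
s=snap('wrist','w2')"
```

```text
pos [0.4928 0.4126 0.3518] yaw -18.92 w 0.04 F [-0.1  0.6 -6.7] ff 29.608339369297028 t 4.9 j [0.61 0.3  1.22 0.   1.61 2.51]
units [-0.    0.04 -2.46] turn -0.39
```

View pics/w2.png

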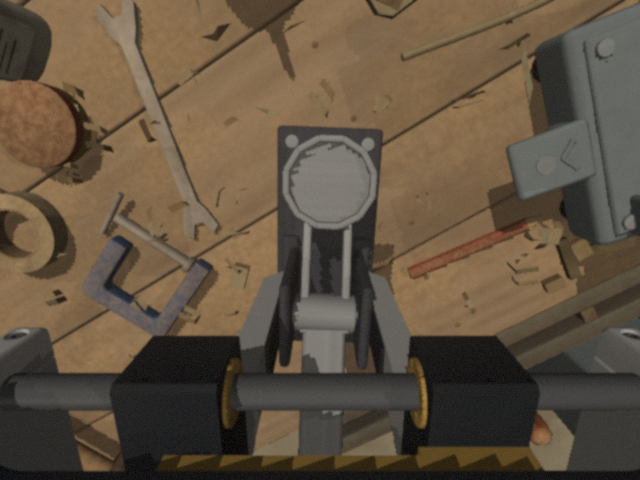

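```bash
python3 -c "
from h import *
s=load('w2');X=ray(s,330,182,.1758);a=np.radians(-18.92);d=X[:2]-[.4928,.4126]
print(X,'ahead',d@[np.cos(a),np.sin(a)],'left',d@[-np.sin(a),np.cos(a)])
for u,v in((543,163),(529,222)): print(ray(s,u,v,.0))"
```

```text
[0.55135159 0.39230663 0.1758    ] ahead 0.06196825210317086 left -0.00021174773386444315
[0.48283997 0.20524185 0.        ]
[0.43082016 0.2272656  0.        ]
```

Request:
apply_moves --moves '[[[0, 0, -0.8, 0, 1], [0, 0, -1.8, -0.5, 1], [0, 0.3, -2.5, -1.3, 1], [0.3, 1.0, -2.8, -2.2, 1], [0.7, 1.9, -2.8, -3.1, 1], [1.1, 2.9, -2.8, -4, 1], [1.5, 3.9, -2.8, -4.9, 1], [1.9, 4.9, -2.8, -5.8, 1], [2.3, 5.9, -2.8, -6.7, 1], [2.6, 6.9, -2.8, -7.6, 1]]]'

```text
time: 6.2
tool_pos: [0.5035, 0.0416, 0.4827]
ee_rot: [-3.136, 0.004, 1.001]
wrist_force: [0.9, 0.1, -6.9]
width: 0.0401
finger_force: 29.6
```

```bash
python3 -c "
from h import *
go(.51,-.165,.49,91.8)"
```

```text
pos [0.5035 0.0416 0.4827] yaw 57.36 w 0.0401 F [ 0.9  0.1 -6.9] ff 29.60740327835083 t 6.2 j [-0.03 -0.01  1.32 -0.    1.84  0.54]
units [-3.41  2.34 -0.15] turn -3.44
```

Request:
apply_moves --moves '[[[-0.8, 0.6, 0, -1, 1], [-1.7, 1.2, 0, -2, 1], [-2.6, 1.8, 0, -3, 1], [-3.4, 2.35, 0, -3.45, 1], [-3.4, 2.35, 1, -3.45, 1], [-3.4, 2.35, 2, -3.45, 1], [-3.4, 2.35, 3, -3.45, 1], [-3.4, 2.35, 3.4, -3.45, 1], [-3.4, 2.35, 3.4, -3.45, 1], [-3.4, 2.35, 3.4, -3.45, 1]]]'

```text
time: 7.45
tool_pos: [0.5094, -0.1633, 0.3168]
ee_rot: [-3.141, -0.0, 1.598]
wrist_force: [0.3, 0.5, -6.6]
width: 0.0397
finger_force: 29.9
```

```bash
python3 -c "
from h import *
go(.509,-.165,.22,91.8)
s=snap('wrist','w3');t=snap('top','top3')
print(proj(s,[.5072,-.0242,.062]),proj(t,[.5072,-.0242,.062]))
a=cv2.imread('pics/top3.png')[200:340,360:600];a=np.clip(cv2.resize(a,None,fx=2.3,fy=2.3,interpolation=3)*1.4,0,255).astype('u1')
b=cv2.resize(cv2.imread('pics/w3.png')[:360],None,fx=.862,fy=.862)[:278]
cv2.imwrite('pics/c3.png',np.vstack([b,cv2.resize(a[:,:],(552,322))])) if b.shape[1]==552 else print(b.shape,a.shape)"
```

```text
pos [ 0.5094 -0.1633  0.3168] yaw 91.56 w 0.0397 F [ 0.3  0.5 -6.6] ff 29.875566959381104 t 7.45 j [-0.42  0.09  1.55  0.    1.51 -0.44]
units [-0.03 -0.01  1.94] turn -0.02
[326.64784043  35.95514771] [420.39333619 249.00546109]
```

View pics/c3.png

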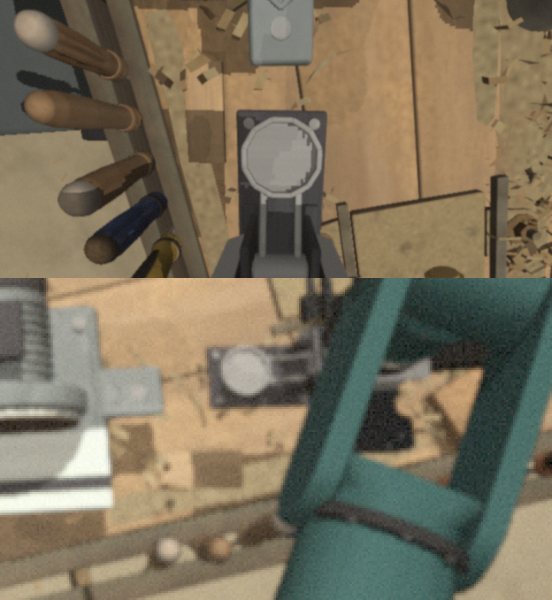

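```bash
python3 -c "
from h import *
s=load('w3');print('plug',ray(s,326,31.3,.062));print('sad',ray(s,328.3,182,.1408))
for z in(.03,.1): print([ray(s,u/.862,v/.862,z).round(3) for u,v in((115,62),(130,115),(145,165),(160,200))])
t=load('top0')
for z in(.08,.13): print([ray(t,u,v,z).round(3) for u,v in((433,319),(455,316),(484,306),(505,303),(527,295))])
"
```

```text
plug [ 0.50674036 -0.0217235   0.062     ]
sad [ 0.50965674 -0.10127835  0.1408    ]
[array([ 0.373, -0.043,  0.03 ]), array([ 0.38 , -0.084,  0.03 ]), array([ 0.389, -0.126,  0.03 ]), array([ 0.399, -0.158,  0.03 ])]
[array([ 0.408, -0.053,  0.1  ]), array([ 0.413, -0.083,  0.1  ]), array([ 0.42 , -0.114,  0.1  ]), array([ 0.428, -0.138,  0.1  ])]
[array([ 0.36 , -0.039,  0.08 ]), array([ 0.365, -0.084,  0.08 ]), array([ 0.383, -0.144,  0.08 ]), array([ 0.388, -0.187,  0.08 ]), array([ 0.404, -0.233,  0.08 ])]
[array([ 0.357, -0.03 ,  0.13 ]), array([ 0.362, -0.073,  0.13 ]), array([ 0.38, -0.13,  0.13]), array([ 0.385, -0.172,  0.13 ]), array([ 0.399, -0.216,  0.13 ])]
```

Request:
apply_moves --moves '[[[0, -0.03, 0.6, 0, 1], [0, -0.03, 1.2, 0, 1], [0, -0.03, 1.7, 0, 1], [0, -0.03, 1.93, 0, 1], [0, -0.03, 1.93, 0, 1], [0, -0.03, 1.93, 0, 1]]]'

```text
time: 8.3
tool_pos: [0.5085, -0.163, 0.2243]
ee_rot: [3.139, 0.0, 1.598]
wrist_force: [-4.0, 4.4, 1.2]
width: 0.04
finger_force: 30.0
```

```bash
python3 -c "
from h import *
go(.5075,-.084,.219,91.8)
s=snap('wrist','w4')
print(proj(s,[.507,-.023,.062]))"
```

```text
pos [ 0.5085 -0.163   0.2243] yaw 91.58 w 0.04 F [-4.   4.4  1.2] ff 29.99546617269516 t 8.3 j [-0.42  0.16  1.66  0.    1.32 -0.44]
units [1.58 0.02 0.11] turn -0.02
[329.05363887 -39.1719887 ]
```

View pics/w4.png

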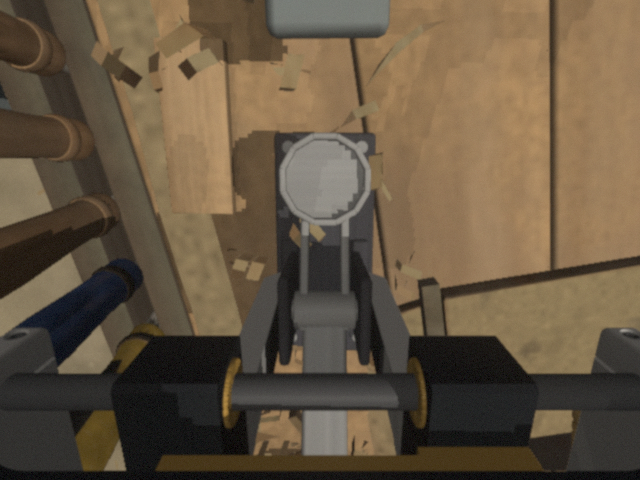

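The wrist force shows something supporting the jack about 5 mm early. That is probably its rear right corner on the vise plate. I'll lift slightly, move 30 mm forward and lower again.

Request:
apply_moves --moves '[[[0, 0, -0.3, 0, 1], [0.3, 0.0, -0.3, 0, 1], [0.6, 0.0, -0.3, 0, 1], [0.6, 0.0, -0.3, 0, 1], [0.6, 0, -0.1, 0, 1], [0.6, 0, 0, 0, 1], [0.6, 0, 0, 0, 1], [0.6, 0, 0, 0, 1]]]'

```text
time: 9.35
tool_pos: [0.5072, -0.1338, 0.2209]
ee_rot: [3.141, 0.0, 1.597]
wrist_force: [1.8, -1.9, -3.0]
width: 0.0398
finger_force: 30.0
```

```bash
python3 -c "
from h import *
go(.5075,-.084,.219,91.8)"
```

```text
pos [ 0.5072 -0.1338  0.2209] yaw 91.52 w 0.0398 F [ 1.8 -1.9 -3. ] ff 29.997393786907196 t 9.35 j [-0.37  0.14  1.69 -0.    1.31 -0.39]
units [0.99 0.03 0.04] turn -0.03
```

Request:
apply_moves --moves '[[[0, 0, 0, 0, 1], [0, 0, 0, 0, 1], [0, 0, 0, 0, 1]]]'

```text
time: 9.72
tool_pos: [0.5071, -0.1334, 0.2209]
ee_rot: [3.141, 0.0, 1.598]
wrist_force: [1.2, -2.4, -3.1]
width: 0.0399
finger_force: 30.0
```

Request:
apply_moves --moves '[[[0, 0, -0.06, 0, 1], [0, 0, -0.06, 0, 1], [0, 0, -0.06, 0, 1]]]'

```text
time: 10.1
tool_pos: [0.5066, -0.133, 0.2229]
ee_rot: [-3.14, -0.001, 1.598]
wrist_force: [0.3, 0.7, -7.5]
width: 0.0399
finger_force: 30.0
```

Request:
apply_moves --moves '[[[0, 0, 0.06, 0, 1], [0, 0, 0.06, 0, 1], [0, 0, 0.06, 0, 0.4], [0, 0, 0.06, 0, 0.4], [0, 0, 0.06, 0, 0.4], [0, 0, 0.06, 0, 0.4], [0, 0, 0.12, 0, 0.4], [0, 0, 0.12, 0, 0.4], [0, 0, 0.12, 0, 0.4]]]'

```text
time: 11.22
tool_pos: [0.5069, -0.1334, 0.2175]
ee_rot: [-3.141, -0.0, 1.598]
wrist_force: [-0.3, -0.4, -0.0]
width: 0.0566
finger_force: 0.0
```

```bash
python3 -c "
from h import *
go(.5075,-.084,.219,91.8)
s=snap('wrist','w5');print(proj(s,[.507,-.023,.062]),proj(s,[.507,-.133,.064]))
a=cv2.imread('pics/w5.png');cv2.imwrite('pics/c5.png',a[60:400])"
```

```text
pos [ 0.5069 -0.1334  0.2175] yaw 91.55 w 0.0566 F [-0.3 -0.4 -0. ] ff 0.0 t 11.225 j [-0.37  0.15  1.69 -0.    1.31 -0.39]
units [ 0.99  0.04 -0.03] turn -0.02
[332.43810072  51.41755898] [324.04903912 331.33914972]
```

View pics/c5.png

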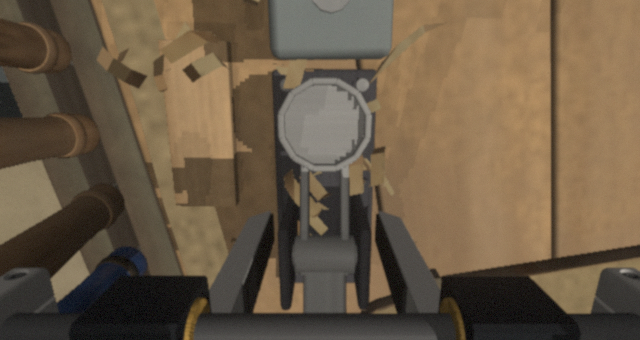

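```bash
python3 -c "
from h import *
s=load('w5');print('sad',ray(s,325,185,.0415));print('lugend',ray(s,275,112,.061),ray(s,391,113,.061),'plug',ray(s,332,59,.062))
print('plate',ray(s,275,131,.006),ray(s,376,130,.006), ray(s,275,240,.006), ray(s,379,240,.006))"
```

```text
sad [ 0.50580179 -0.0727649   0.0415    ]
lugend [ 0.48645948 -0.04357991  0.061     ] [ 0.52936944 -0.04277427  0.061     ] plug [ 0.50692629 -0.02541897  0.062     ]
plate [ 0.47894887 -0.05006309  0.006     ] [ 0.53200814 -0.0481313   0.006     ] [ 0.47820218 -0.11000877  0.006     ] [ 0.53785549 -0.10840329  0.006     ]
```

Request:
apply_moves --moves '[[[0, 0, 0, 0, 1], [0, 0, 0, 0, 1], [0, 0, 0, 0, 1], [0, 0, 0, 0, 1], [0, 0, 0, 0, 1], [0, 0, 0, 0, 1]]]'

```text
time: 12.02
tool_pos: [0.507, -0.1334, 0.2177]
ee_rot: [-3.142, 0.0, 1.598]
wrist_force: [-1.0, -0.4, 0.7]
width: 0.0399
finger_force: 30.0
```

Request:
apply_moves --moves '[[[0, 0, -0.04, 0, 1], [0, 0, -0.06, 0, 1], [0, 0, -0.06, 0, 1]]]'

```text
time: 12.4
tool_pos: [0.5066, -0.1332, 0.2196]
ee_rot: [-3.14, -0.001, 1.598]
wrist_force: [0.1, -0.2, -7.8]
width: 0.0398
finger_force: 30.0
```

Request:
apply_moves --moves '[[[0.1, 0.03, 0, 0, 1], [0.25, 0.05, 0, 0, 1], [0.4, 0.06, 0, 0, 1], [0.6, 0.06, 0, 0, 1], [0.8, 0.06, 0, 0, 1], [1.0, 0.06, 0, 0, 1], [1.02, 0.06, 0, 0, 1], [1.02, 0.06, 0, 0, 1]]]'

```text
time: 13.4
tool_pos: [0.5086, -0.0823, 0.2207]
ee_rot: [3.141, 0.001, 1.598]
wrist_force: [0.2, -0.5, -7.6]
width: 0.0399
finger_force: 30.0
```

```bash
python3 -c "
from h import *
go(.508,-.0827,.2177,91.8)"
```

```text
pos [ 0.5086 -0.0823  0.2207] yaw 91.58 w 0.0399 F [ 0.2 -0.5 -7.6] ff 29.99746710062027 t 13.4 j [-0.27  0.12  1.71 -0.    1.31 -0.3 ]
units [-0.01 -0.01  0.06] turn -0.02
```

Lower it, release and check.

Request:
apply_moves --moves '[[[0, 0, 0.06, 0, 1], [0, 0, 0.07, 0, 1], [0, 0, 0.07, 0, 1], [0, 0, 0.07, 0, 0.4], [0, 0, 0.07, 0, 0.4], [0, 0, 0.07, 0, 0.4], [0, 0, 0.07, 0, 0.4], [0, 0, 0.07, 0, 0.4]]]'

```text
time: 14.4
tool_pos: [0.5086, -0.0823, 0.2173]
ee_rot: [3.141, 0.0, 1.598]
wrist_force: [-0.4, -0.2, -0.4]
width: 0.0561
finger_force: 0.0
```

```bash
python3 -c "
from h import *
go(.508,-.0827,.2177,91.8)
s=snap('wrist','w6');t=snap('top','top6')
print(proj(s,[.507,-.022,.0415]),proj(s,[.507,-.022,.062]))
a=cv2.imread('pics/w6.png')[:370];b=cv2.imread('pics/top6.png')[200:300,380:580]
b=np.clip(cv2.resize(b,(640,230)[:1]*1+(230,) if 0 else (460,230),interpolation=3)*1.4,0,255).astype('u1')
b=cv2.copyMakeBorder(b,0,0,0,180,0);cv2.imwrite('pics/c6.png',np.vstack([a,b]))"
```

```text
pos [ 0.5086 -0.0823  0.2173] yaw 91.56 w 0.0561 F [-0.4 -0.2 -0.4] ff 0.0 t 14.4 j [-0.27  0.13  1.71 -0.    1.3  -0.3 ]
units [-0.01 -0.01 -0.01] turn -0.02
[323.75990382 185.68717352] [323.71484027 193.13448191]
```

View pics/c6.png

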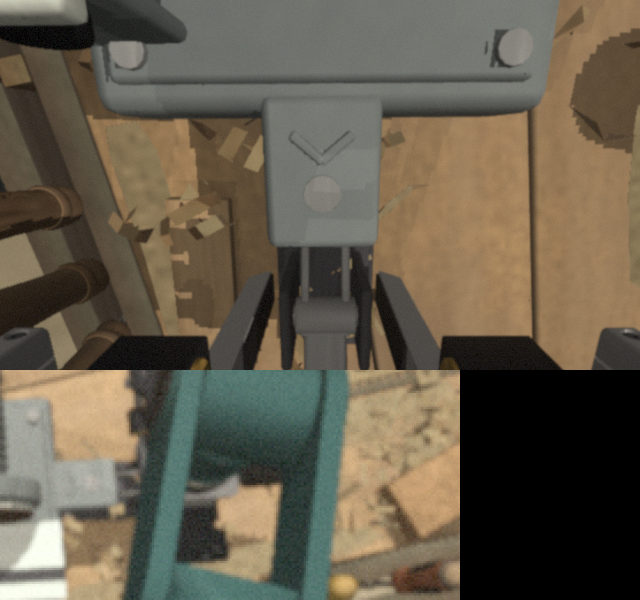

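The plug is at (322,194), within about 1.5 mm of the saddle centre. I'll release fully, rise, and move over the handle with the tool turned 90° and the fingers shut.

Request:
apply_moves --moves '[[[0, 0, -0.7, 0, 0.4], [0, 0, -1.6, 0, 0.4], [0, 0, -2.6, 0, 0.4], [-0.5, 0, -3, 1, 0.5], [-1, 0, -3, 2, 1], [-1.5, 0, -3, 3, 1], [-2, 0, -3, 4, 1], [-2.2, 0, -3, 5, 1], [-2.2, 0, -3, 6, 1], [-2.2, 0, -3, 7, 1]]]'

```text
time: 15.75
tool_pos: [0.5115, -0.1925, 0.367]
ee_rot: [-3.141, 0.0, 0.37]
wrist_force: [-0.4, -0.0, 0.2]
width: 0.0004
finger_force: 0.0
```

Request:
apply_moves --moves '[[[0, 0, 0, 1, 1], [0, 0, 0, 2, 1], [0, 0, 0, 2, 1], [0, 0, 0, 2, 1]]]'

```text
time: 16.25
tool_pos: [0.5116, -0.1922, 0.3671]
ee_rot: [-3.142, 0.0, 0.03]
wrist_force: [-0.2, 0.0, 0.0]
width: 0.0009
finger_force: 0.0
```

```bash
python3 -c "
from h import *
go(.511,-.192,.305,1.6)
s=snap('wrist','w7')
for X in([.511,-.187,.095],[.51,-.15,.08],[.512,-.225,.108]):print(proj(s,X))"
```

```text
pos [ 0.5116 -0.1922  0.3671] yaw 1.7 w 0.0009 F [-0.2  0.   0. ] ff 0.0 t 16.25 j [-0.46  0.09  1.44 -0.    1.61  1.08]
units [-0.01 -0.    1.24] turn 0.01
[318.33790149 247.04147143]
[272.38347809 241.14095756]
[370.58567156 252.74984007]
```

View pics/w7.png

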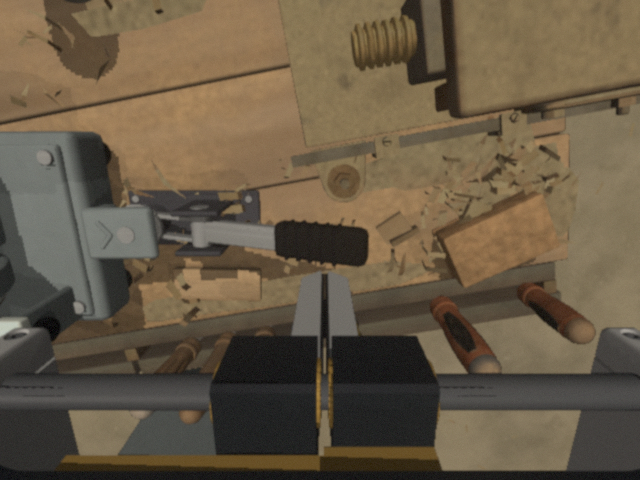

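Request:
apply_moves --moves '[[[0.06, 0, 0.5, 0, 1], [0.06, 0, 1.1, 0, 1], [0.06, 0, 1.4, 0, 1], [0.06, 0, 1.55, 0, 1], [0.06, 0, 1.65, 0, 1], [0.06, 0, 1.75, 0, 1], [0.06, 0, 1.75, 0, 1]]]'

```text
time: 17.18
tool_pos: [0.5148, -0.1922, 0.28]
ee_rot: [3.141, -0.001, 0.027]
wrist_force: [0.3, -0.3, 1.2]
width: -0.0001
finger_force: 0.5
```

Request:
apply_moves --moves '[[[0, 0.03, 0.08, 0, 1], [0, 0.03, 0.16, 0, 1], [0, 0.05, 0.24, 0, 1], [0, 0.05, 0.32, 0, 1], [0, 0.06, 0.4, 0, 1], [0, 0.06, 0.4, 0, 1]]]'

```text
time: 17.92
tool_pos: [0.5149, -0.1955, 0.263]
ee_rot: [3.139, -0.002, 0.027]
wrist_force: [-4.0, 0.4, 13.2]
width: 0.0004
finger_force: 6.7
```

Request:
apply_moves --moves '[[[0, 0.02, 0.08, 0, 1], [0, 0.03, 0.16, 0, 1], [0, 0.04, 0.24, 0, 1], [0, 0.04, 0.32, 0, 1], [0, 0.04, 0.36, 0, 1], [0, 0.04, 0.36, 0, 1], [0, 0.04, 0.36, 0, 1]]]'

```text
time: 18.8
tool_pos: [0.5151, -0.197, 0.2453]
ee_rot: [3.141, -0.002, 0.028]
wrist_force: [-4.5, 3.0, 14.2]
width: 0.0004
finger_force: 7.0
```

Request:
apply_moves --moves '[[[0, 0, 0.04, 0, 1], [0, 0, 0.07, 0, 1], [0, 0, 0.07, 0, 1], [0, 0, 0.07, 0, 1]]]'

```text
time: 19.3
tool_pos: [0.5151, -0.197, 0.2429]
ee_rot: [3.141, -0.003, 0.028]
wrist_force: [-5.8, 3.5, 18.2]
width: 0.0004
finger_force: 9.1
```

```bash
python3 -c "
from h import *
go(.511,-.192,.305,1.6)
s=snap('wrist','w8');t=snap('top','top8')
a=cv2.imread('pics/w8.png')[:340];b=cv2.imread('pics/top8.png')[190:310,290:550]
b=np.clip(cv2.resize(b,(564,260),interpolation=3)*1.4,0,255).astype('u1')
b=cv2.copyMakeBorder(b,0,0,0,76,0);cv2.imwrite('pics/c8.png',np.vstack([a,b]))"
```

```text
pos [ 0.5151 -0.197   0.2429] yaw 1.58 w 0.0004 F [-5.8  3.5 18.2] ff 9.068324498366565 t 19.3 j [-0.47  0.18  1.6   0.    1.36  1.07]
units [-0.08 -0.1  -1.24] turn -0.0
```

View pics/c8.png

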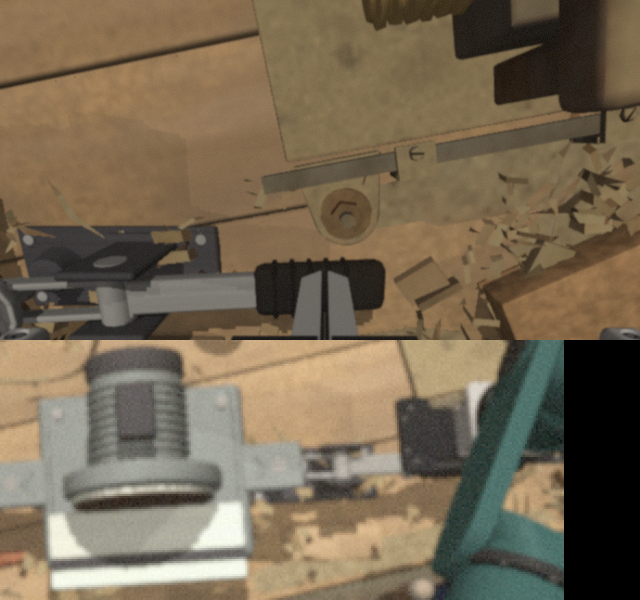

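Request:
apply_moves --moves '[[[0, 0, 0, 0, 1], [0, 0, 0, 0, 1], [0, 0, 0, 0, 1], [0, 0, 0, 0, 1]]]'

```text
time: 19.9
tool_pos: [0.5151, -0.197, 0.2429]
ee_rot: [3.141, -0.003, 0.028]
wrist_force: [-6.2, 4.2, 18.7]
width: 0.0006
finger_force: 9.1
```

```bash
python3 -c "
from h import *
go(.511,-.192,.305,1.6)
print(ticket.close_job())"
```

```text
pos [ 0.5151 -0.197   0.2429] yaw 1.58 w 0.0006 F [-6.2  4.2 18.7] ff 9.059688075758459 t 19.9 j [-0.47  0.18  1.6   0.    1.36  1.07]
units [-0.08 -0.1  -1.24] turn -0.0
the job is handed in; nothing more can be done
None
```

I handed the job in at 19.9 s with the jack under the sander's right (shim) end and the arm still pressing the handle fully down at about 19 N; no verdict came back, and I worked out the foot lift (about 14 mm) from the geometry rather than measuring it.

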